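# Seat the vial, then draw the reader's telescoping head out to the mark and hold it there

### The job

On the vial reader, press the capped vial straight down until it is fully home in its carriage. Then pinch the lock button on the side of the reading head's grip and, keeping it pinched, draw the telescoping head out along the scale until its pointer stands level with the mark of the vial carriage. Finish while still holding it there, against its return spring and with the button in; do not shift the carriage or knock the things standing around.

Things in the scene. Friction and masses are not known exactly. Their poses are not given: they have to be found in the camera images.
- reader: Vial reader, fixed to the bench: white bed 460 x 135 x 20 mm (x -235 to +225 mm), a square grey sleeve (40 mm wide, top 112 mm up) at its -x end, from which a steel boom with the reading head slides out. Origin on the bench under the head when fully in; x = direction in which the head is drawn out, z up. A flat black scale, white ticks every 10 mm, top 60 mm up, runs along the side y = -41 to -68 mm.
- cap_top (a point): Centre of the top of the white vial cap (33 mm across, 16 high). The vial stands in the grey carriage (50 x 50 mm, top 50 mm above the bench) on the reader's centre line, x = 90 to 160 mm. At first the cap is 8 to 12 mm proud; fully home it rests on the carriage, its top 66 mm above the bench. It slides stiffly (about 4 N) straight down and stays where left.
- vial (a joint): How far the vial has been pressed down, m: 0 to 0.004 at the start, 0.012 when fully home (hard stop).
- grip (a point): Centre of the black upright grip on the white reading head, at the lock button's height, 142 mm above the bench. Grip 30 mm long (reader's x), 24 mm thick (reader's y), from 111 (top of the head) to 158 mm above the bench. The button is on its -y face: pinching the grip across its thickness at this point presses it.
- button (a joint): Travel of the lock button into the grip, m: 0 = out, 0.005 = fully in (about 7 N). Round, steel, 18 mm across, stands 6 mm out of the grip's -y face (30 mm over grip and button, 25 mm when pinched in); springs out when let go. The boom can leave its fully-in place only while the button is at least 3 mm in.
- boom (a joint): How far the telescoping boom with the head is drawn out, m: 0 = fully in (the start, locked), up to 0.19. A return spring pulls it back with 2.4 N at 0 and 4.4 N at 0.16; friction 0.5 N, so the head runs back when let go.
- pointer (a point): End of the steel pointer (3 mm wide at its tip) that juts from the -y side of the reading head over the scale, 70 mm above the bench, moving with the head; same x along the reader as the grip's centre.
- mark (a point): The mark: a steel strip 8 mm wide across the scale, fixed to the vial carriage; this is its centre, 64 mm above the bench, at the same x along the reader as the vial's axis. The carriage is clamped on the bed and must not be shifted. With the pointer at the mark the head stands right over the vial, 7 mm above the cap when it is home.
- tube_rack: Bystander, leave alone: small grey tube rack, 110 x 50 x 47 mm, loose. Origin under its centre.
- spare_vial: Bystander, leave alone: spare capped vial, 29 mm across, 58 mm high, loose. Origin under its centre.
- reagent: Bystander, leave alone: reagent bottle, 48 mm across, 88 mm high, loose. Origin under its centre.
- timer: Bystander, leave alone: grey bench timer, 30 x 75 x 55 mm, loose. Origin under its centre.
- head: The white reading head (56 mm in x, 52 mm in y, 73 to 111 mm above the bench) with its grip, button and pointer. Its origin is on the bench, right below the grip; axes as the reader's.

How it is judged:
By the outcome, as a careful person would: the job done as asked, in the order asked, and still so for the second after the job is handed in, while the arm keeps its last pose, push and grip.
It also fails if it takes over 48 s, if anything falls off the work surface, if the arm or the gripper's body presses on something with over 40 N, if the wrist force passes 120 N, or if a joint passes its speed limit or range.

### The arm

A 6-joint arm with a two-finger parallel gripper is mounted at the origin on the work surface. World frame = base frame: x ahead of the robot, y to its left, z up, the work surface at z = 0. Lengths are in m, angles in rad, forces in N, time in s.
With the tool pointing down it reaches from about 0.325 to 0.9 m from the base axis. Payload 3.5 kg.
Tool frame: the origin (TCP) lies at the very end of the fingers, on their centre line; the grasp point (between the pads) lies 19 mm behind it; z points along the fingers, y is the line along which they close (so a half turn about z gives the same grasp; the last joint's range is limited). The gripper opens to 85 mm and grips with 20 to 120 N. Pads are 22 mm wide; open, the fingers measure 114 mm over their backs; the gripper's body (76 mm by 85 mm) begins 54 mm behind the grasp point. The pads swing forward as they close: fully open they stand 13 mm farther back than shut.
Start: joints at [-1.313, 0.276, -0.026, 1.268, 0, 1.467], TCP at [0.221, -0.585, 0.231] pointing down, gripper open.
Joint ranges: [-3.12, 3.12], [-0.85, 1.88], [-1.08, 1.24], [-1.95, 2.15], [-1.57, 1.53], [-3.14, 3.14]. Speed limits (rad/s): [2.57, 2.57, 3.14, 3.14, 3.14, 3.14].

### API

Orientations are given as a rotation vector (axis times angle).
In Python, from rig import observe, snapshot, sign_off gives the robot as it stands. The module is installed in compiled form; this text tells all that it offers.
- The arm moves only by the shell command python3 -m inch 'ROWS' [FORCE]. ROWS is JSON, a list of rows, each an object of numbers: "ax", "ay", "az": the turn, a rotation vector about the tool's x, y, z normalised to -1 to 1, where 1 is 180 degrees; "x", "y", "z": the shift along the tool's x, y, z normalised to -1 to 1, where 1 is 1 m; "hand": the gripper's target within -1 to 1 (fully open at 1, half-way at 0, shut at -1). A call has 1 to 8 rows; each row shifts and turns the commanded pose from where the row before left it, along the tool's axes as they then stand; what a row does not reach is not made up. A row lasts 1/10 s, in which the tool goes at most 50 mm and 8.59 degrees, less where a joint would pass 70% of its speed; a pose out of reach is approached as far as the arm can. A call with a number of a shift or a turn outside -1 to 1 is refused whole. A call with a gripper value outside its range is refused whole. The fingers move at their own pace and stop on an object; FORCE is the grip in N (left out, the last holds). Time passes only in rows, so rows that do not move let the fingers close. It gives the time, the measured TCP pose, the force, the opening and the grip force at its end, in the units of the state.
- observe(): the state, without advancing time (a new reading comes with each control period).
- snapshot(name): name is "side" or "top"; returns a dict with "image" (400x640x3 uint8, red, green, blue), "intrinsics" (3x3 intrinsics, pixels), "rvec" (rotation vector, rad) and "tvec" (3), from world to camera coordinates, as OpenCV has them. Camera axes: x right, y down, z forward; pixel columns grow to the right and rows downward; lengths in m; the calibration is good to about 2 mm. A picture is of the moment at which its call begins. There is no depth.
- sign_off(): hands the job in; it is judged then, once.
The state is a dict: "time_s": time; "qpos": joint angles; "qvel": joint speeds; "effort": joint torques, N m; "tool_pos": TCP position; "eef_rot": TCP orientation; "ft_force": force on the tool from outside, world axes, zero at the start; "wrist_torque": the same for the moment, N m; "width": opening from 0.0 (shut) to 1.0 (fully open); "grasp_force": force on a finger pad.
Only numpy, scipy, OpenCV 4.12 (cv2) and the standard library are available. Lean on these libraries where they do the work, as an engineer would, in place of code of your own. Each camera call takes 0.05 s, during which the arm holds its last target. There are 200 camera calls.

## Working session

There is one attempt and no reset: what is moved stays moved. The work goes in short steps, Python scripts to look and compute and a shell command to move; the robot and the scene stay as the last step left them, time stands still between calls to the robot, and variables do not carry over. Pictures are saved under pics/ and viewed, at most 10 in all, crops included, and the job is handed in when it is done.

```bash
mkdir -p pics
python3 - <<'E'
from rig import observe,snapshot
import cv2,pickle
for n in("side","top"):
    s=snapshot(n);cv2.imwrite(f"pics/{n}0.png",s["image"][:,:,::-1]);pickle.dump(s,open(f"{n}0.pkl","wb"))
    print(n,s["intrinsics"],s["rvec"],s["tvec"])
o=observe();print(o)
E
```

```text
side [[463.95524318   0.         324.64569329]
 [  0.         463.95524318 198.35599095]
 [  0.           0.           1.        ]] [ 0.78231621 -2.4378078   1.24597967] [0.39287446 0.27480467 0.78865057]
top [[394.58038416   0.         318.68121512]
 [  0.         394.58038416 204.32212338]
 [  0.           0.           1.        ]] [ 2.19785702 -2.15285445  0.1490341 ] [-0.06603137  0.52741253  0.89465323]
{'time_s': 0.1, 'qpos': array([-1.31339306e+00,  2.77075164e-01, -2.77436890e-02,  1.26797409e+00,
       -9.36305685e-06,  1.46737289e+00]), 'qvel': array([ 1.94265500e-04, -3.12404666e-05,  4.23009052e-03,  2.86156390e-04,
       -1.02487026e-03,  1.36786772e-03]), 'effort': array([-6.63626406e-05, -4.46708679e+01,  2.96128088e+01,  8.48440512e-03,
       -1.22516126e-04,  9.47333774e-06]), 'tool_pos': array([ 0.22045144, -0.58408731,  0.2302602 ]), 'eef_rot': array([-3.08864567e+00, -5.63358484e-01,  2.55725743e-04]), 'ft_force': array([-0.89311602, -0.04488956,  0.20785365]), 'wrist_torque': array([ 0.0282661 , -0.02045558, -0.05860095]), 'grasp_force': 0.0, 'width': 1.0023344767858362}
```

View pics/top0.png

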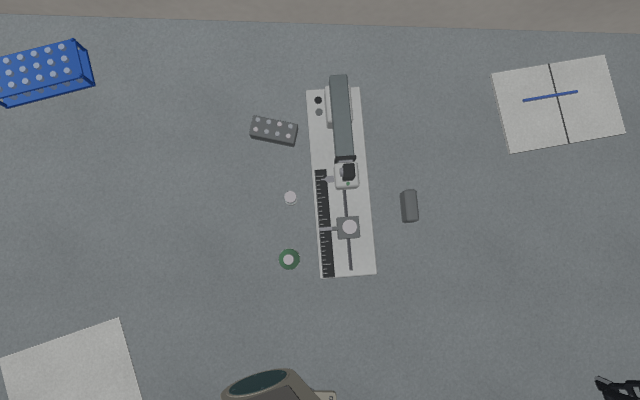

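View pics/side0.png

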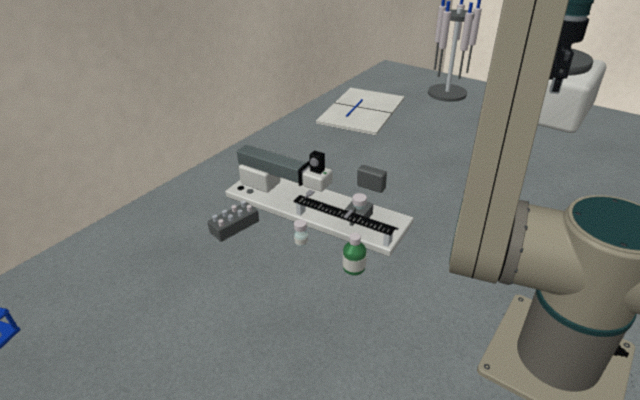

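The top view shows the reader at about columns 306–376, rows 75–278, with its x axis pointing toward the robot. The cap is at about (349,227), the grip at (348,172) and the scale on the left. I'll zoom in and fit the pose.

```bash
cat > h.py <<'E'
import numpy as np,cv2,pickle
from scipy.spatial.transform import Rotation as R
def load(n):return pickle.load(open(n,"rb"))
def ray(s,px,z):
    "world point on plane z seen at pixel px"
    Rm=R.from_rotvec(s["rvec"]).as_matrix();c=-Rm.T@s["tvec"]
    d=Rm.T@np.linalg.inv(s["intrinsics"])@[px[0],px[1],1]
    return c+d*(z-c[2])/d[2]
def proj(s,P):
    return cv2.projectPoints(np.array(P,float).reshape(-1,3),np.array(s["rvec"]),np.array(s["tvec"]),s["intrinsics"],None)[0].reshape(-1,2)
def rdr(p,yaw,P):
    P=np.atleast_2d(P);c,s=np.cos(yaw),np.sin(yaw)
    return np.c_[p[0]+c*P[:,0]-s*P[:,1],p[1]+s*P[:,0]+c*P[:,1],P[:,2]]
E
python3 - <<'E'
from h import *
from scipy.optimize import least_squares
s=load("top0.pkl")
px=np.array([(306,88),(360,87),(376,274),(321,278)]);P=[(-.235,-.0675,.02),(-.235,.0675,.02),(.225,.0675,.02),(.225,-.0675,.02)]
f=least_squares(lambda v:(proj(s,rdr(v[:2],v[2],P))-px).ravel(),[.6,0,3.14]);print(f.x,f.fun)
for n,p,z in(("cap",(349,227),.076),("grip",(348,172),.158),("mark",(330,229),.064)):
    w=ray(s,p,z);c,sn=np.cos(f.x[2]),np.sin(f.x[2]);d=w[:2]-f.x[:2];print(n,w,"reader",c*d[0]+sn*d[1],-sn*d[0]+c*d[1])
a=s["image"][65:285,295:385];b=load("side0.pkl")["image"][140:260,215:425]
A=cv2.resize(a,None,fx=2.7,fy=2.7,interpolation=2);B=cv2.resize(b,None,fx=2.6,fy=2.6,interpolation=2)
C=np.zeros((600,800,3),np.uint8);C[:A.shape[0],:A.shape[1]]=A;C[:B.shape[0],250:250+B.shape[1]]=B
cv2.imwrite("pics/crop0.png",C[:,:,::-1])
E
```

```text
[ 0.58647865 -0.10713169  3.23402474] [-0.23832519  0.60124196  0.52198748 -1.68019983  1.21889893  0.26376445
 -1.46047124  0.67212454]
cap [ 0.47440969 -0.12223742  0.076     ] reader 0.1129848203334305 0.004697225105299272
grip [ 0.58199204 -0.11062671  0.158     ] reader 0.004790050194381186 0.003065988986832045
mark [ 0.46971613 -0.08077781  0.064     ] reader 0.11383160271458323 -0.03701862207651165
```

View pics/crop0.png

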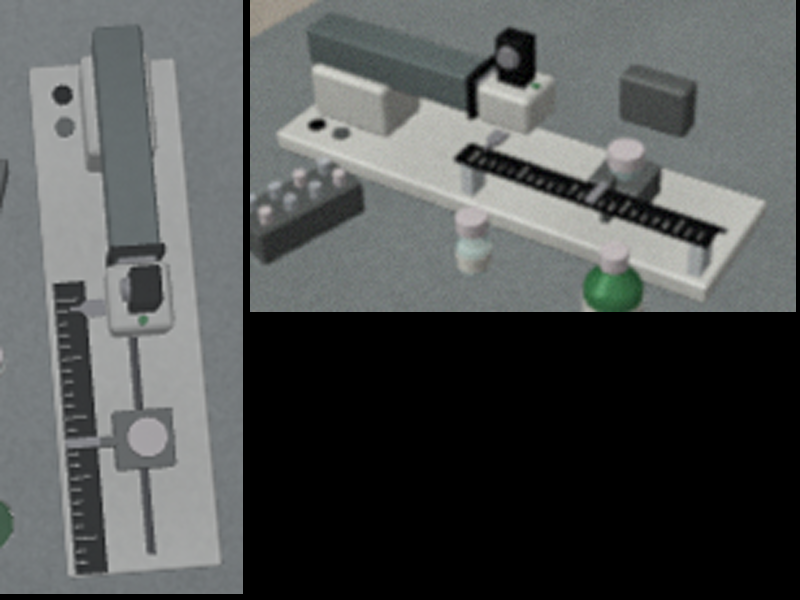

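Run:
```python
from h import *
from scipy.optimize import least_squares
from rig import observe
t=load("top0.pkl");s=load("side0.pkl")
U=lambda a:np.array(a)/2.7+[295,65]
V=lambda a:np.array(a)/2.6+[215-250/2.6,140]
pt=U([(32,68),(173,59),(219,563),(70,573),(147,437),(78,306)]);ps=V([(765,205),(703,290),(279,135),(627,148)])
y=.0675
def res(v,full=False):
    T=rdr(v[:2],v[2],[(-.235,-y,.02),(-.235,y,.02),(.225,y,.02),(.225,-y,.02),(v[3],0,v[4]),(0,v[5],.07)])
    S=rdr(v[:2],v[2],[(.225,y,.02),(.225,-y,.02),(-.235,-y,.02),(v[3],0,v[4])])
    return np.r_[(proj(t,T)-pt).ravel(),(proj(s,S)-ps).ravel()]
f=least_squares(res,[.586,-.107,3.234,.113,.076,-.06],loss="soft_l1");v=f.x;print(v.round(4),res(v).round(1).reshape(-1,2).tolist())
np.save("v.npy",v)
Rr=R.from_euler("z",v[2])*R.from_euler("x",np.pi)   # tool x = reader x, z down
o=observe();R0=R.from_rotvec(o["eef_rot"])
for k in(0,np.pi):
    d=(R0.inv()*(Rr*R.from_euler("z",k))).as_rotvec();print("turn deg",np.degrees(d))
cap=rdr(v[:2],v[2],[(v[3],0,v[4])])[0];print("cap",cap,"grip",rdr(v[:2],v[2],[(0,0,.142)])[0])
print("tool axes",R0.as_matrix().round(3).tolist())
```

```text
[ 0.5867 -0.1069  3.2305  0.1145  0.0799 -0.0423] [[-0.8, -1.8], [1.7, -1.5], [0.7, 0.8], [-1.8, 1.3], [-2.6, 0.8], [0.0, 0.3], [0.9, -2.1], [0.7, -1.0], [-1.8, -2.2], [-0.7, -0.2]]
turn deg [-6.16488918e-03 -1.65558880e-01 -1.64420781e+02]
turn deg [-1.14672930e-01  4.27005731e-03  1.55791378e+01]
cap [ 0.47259074 -0.11710452  0.07989025] grip [ 0.58666057 -0.10693469  0.142     ]
tool axes [[0.936, 0.353, -0.001], [0.353, -0.936, 0.002], [0.0, -0.002, -1.0]]
```

```bash
python3 -m inch '[{"x":0.03,"y":-0.025,"hand":-1},{"x":0.03,"y":-0.025,"hand":-1},{"x":0.03,"y":-0.025,"hand":-1},{"x":0.03,"y":-0.025,"hand":-1},{"x":0.03,"y":-0.025,"hand":-1},{"x":0.03,"y":-0.025,"hand":-1},{"x":0.03,"y":-0.025,"hand":-1},{"x":0.03,"y":-0.025,"hand":-1}]' 40
python3 -m inch '[{"x":0.03,"y":-0.03,"hand":-1},{"x":0.03,"y":-0.03,"hand":-1},{"x":0.03,"y":-0.03,"hand":-1},{"x":0.03,"y":-0.03,"hand":-1},{"x":0.03,"y":-0.02,"z":0.01,"hand":-1},{"az":0.03,"hand":-1},{"az":0.03,"hand":-1},{"az":0.026,"hand":-1}]'
cat > look.py <<'E'
from h import *
from rig import observe,snapshot
import sys
tag=sys.argv[1]
C=np.zeros((600,800,3),np.uint8)
for n in("top","side"):
    s=snapshot(n);pickle.dump(s,open(f"{n}{tag}.pkl","wb"))
t=load(f"top{tag}.pkl")["image"][150:260,295:385];b=load(f"side{tag}.pkl")["image"][130:260,280:420]
A=cv2.resize(t,None,fx=4,fy=4,interpolation=2);B=cv2.resize(b,None,fx=3,fy=3,interpolation=2)
C[:440,:360]=A;C[:390,370:790]=B
cv2.imwrite(f"pics/look{tag}.png",C[:,:,::-1])
o=observe();M=R.from_rotvec(o["eef_rot"]).as_matrix()
print(o["time_s"],o["tool_pos"],M.round(4).tolist(),o["width"],o["ft_force"])
E
python3 look.py 1
```

```text
0.2 [ 0.22051977 -0.58429557  0.2305763 ] [[0.9356, 0.353, -0.0003], [0.353, -0.9356, 0.0014], [0.0002, -0.0014, -1.0]] 1.0026491049336508 [-0.1633363   0.246069    0.14681447]invalid input
invalid input
```

View pics/look1.png

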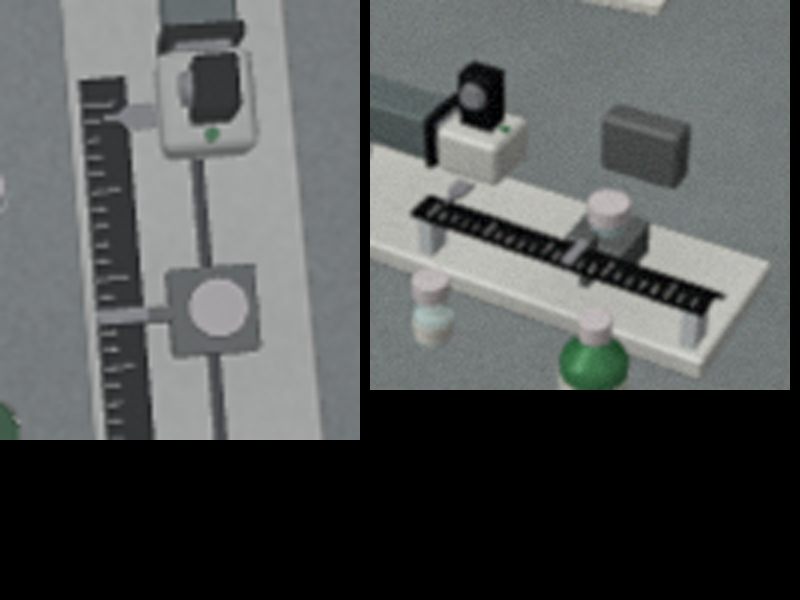

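The picture shows the cap at top (349.8,226.5), the mark strip at row ~228.8, the head top centred at (347,175) and the pointer tip at (323,179). The arm did not move because the rows were refused, so I'll send every key. I'll also refit with more points.

```bash
python3 -m inch '[{"ax":0,"ay":0,"az":0,"x":0.03,"y":-0.025,"z":0,"hand":-1},{"ax":0,"ay":0,"az":0,"x":0.03,"y":-0.025,"z":0,"hand":-1},{"ax":0,"ay":0,"az":0,"x":0.03,"y":-0.025,"z":0,"hand":-1},{"ax":0,"ay":0,"az":0,"x":0.03,"y":-0.025,"z":0,"hand":-1}]' 40
python3 - <<'E'
from h import *
from scipy.optimize import least_squares
t=load("top1.pkl");s=load("side1.pkl");y=.0675
U=lambda a,b:(a/2.7+295,b/2.7+65)
W=lambda a,b:(a/4+295,b/4+150)
V=lambda a,b:((a-370)/3+280,b/3+130)
# v: x,y,yaw,xc,capz,ptr_y,mark_y
def pts(v):
    T=[(-.235,-y,.02),(-.235,y,.02),(.225,y,.02),(.225,-y,.02),(v[3],0,v[4]),(0,v[5],.07),(v[3],0,.05),(0,0,.111),(v[3],v[6],.064)]
    S=[(.225,y,.02),(.225,-y,.02),(v[3],0,v[4]),(v[3],-.0545,.064),(0,0,.158),(0,-.018,.142)]
    return rdr(v,v[2],T),rdr(v,v[2],S)
pt=np.array([U(32,68),U(173,59),U(219,563),U(70,573),W(219,306),W(112,117),W(213.5,310),W(208,101),W(125,315)])
ps=np.array([V(768,264),V(699,364),V(608,203),V(577,252),V(482,70),V(472,96)])
def res(v):
    a,b=pts(v);return np.r_[(proj(t,a)-pt).ravel(),(proj(s,b)-ps).ravel()]
f=least_squares(res,[.586,-.107,3.234,.113,.076,-.06,-.05],loss="soft_l1");v=f.x
print(v.round(4),res(v).round(1).reshape(-1,2).tolist());np.save("v.npy",v)
print("cap",rdr(v,v[2],[(v[3],0,v[4])]),"grip",rdr(v,v[2],[(0,0,.142)]))
E
```

```text
time_s: 0.6
tool_pos: [0.298, -0.4474, 0.231]
eef_rot: [-3.09, -0.563, -0.0]
ft_force: [-0.4, -0.3, 0.2]
width: 0.327
grasp_force: 0.0
[ 0.5856 -0.1106  3.233   0.1118  0.0748 -0.048  -0.0486] [[0.4, -1.2], [2.9, -1.1], [2.5, 1.2], [0.0, 1.8], [-1.4, 0.6], [0.0, 0.1], [-1.2, 0.1], [-1.2, -0.7], [0.0, 0.1], [2.5, -2.0], [1.7, -1.7], [0.1, -0.1], [-1.1, 0.0], [-0.7, 0.2], [-1.4, 1.1]]
cap [[ 0.47432259 -0.12080446  0.07482726]] grip [[ 0.58564759 -0.11059698  0.142     ]]
```

```bash
python3 -m inch '[{"ax":0,"ay":0,"az":0,"x":0.035,"y":-0.03,"z":0,"hand":-1},{"ax":0,"ay":0,"az":0,"x":0.035,"y":-0.03,"z":0,"hand":-1},{"ax":0,"ay":0,"az":0,"x":0.035,"y":-0.03,"z":0,"hand":-1},{"ax":0,"ay":0,"az":0,"x":0.035,"y":-0.03,"z":0,"hand":-1},{"ax":0,"ay":0,"az":0,"x":0.035,"y":-0.03,"z":0,"hand":-1},{"ax":0,"ay":0,"az":0,"x":0.035,"y":-0.03,"z":0,"hand":-1},{"ax":0,"ay":0,"az":0,"x":0.035,"y":-0.03,"z":0,"hand":-1},{"ax":0,"ay":0,"az":0,"x":0.035,"y":-0.03,"z":0,"hand":-1}]'
python3 -m inch '[{"ax":0,"ay":0,"az":0.03,"x":0,"y":0,"z":0.03,"hand":-1},{"ax":0,"ay":0,"az":0.03,"x":0,"y":0,"z":0.03,"hand":-1},{"ax":0,"ay":0,"az":0.026,"x":0,"y":0,"z":0.03,"hand":-1},{"ax":0,"ay":0,"az":0,"x":0,"y":0,"z":0,"hand":-1},{"ax":0,"ay":0,"az":0,"x":0,"y":0,"z":0,"hand":-1}]'
python3 look.py 2
```

```text
time_s: 1.4
tool_pos: [0.4753, -0.1236, 0.2314]
eef_rot: [3.09, 0.564, 0.0]
ft_force: [1.0, -0.6, 0.9]
width: -0.004
grasp_force: 0.0
time_s: 1.9
tool_pos: [0.4744, -0.1253, 0.1412]
eef_rot: [-3.138, -0.145, 0.002]
ft_force: [0.3, -0.0, 0.7]
width: -0.003
grasp_force: 0.0
2.0 [ 0.47611935 -0.12611363  0.14303138] [[0.9958, 0.0914, 0.0027], [0.0914, -0.9958, -0.0011], [0.0026, 0.0013, -1.0]] 0.0005546184149531322 [0.29587262 0.35118963 0.07557349]
```

View pics/look2.png

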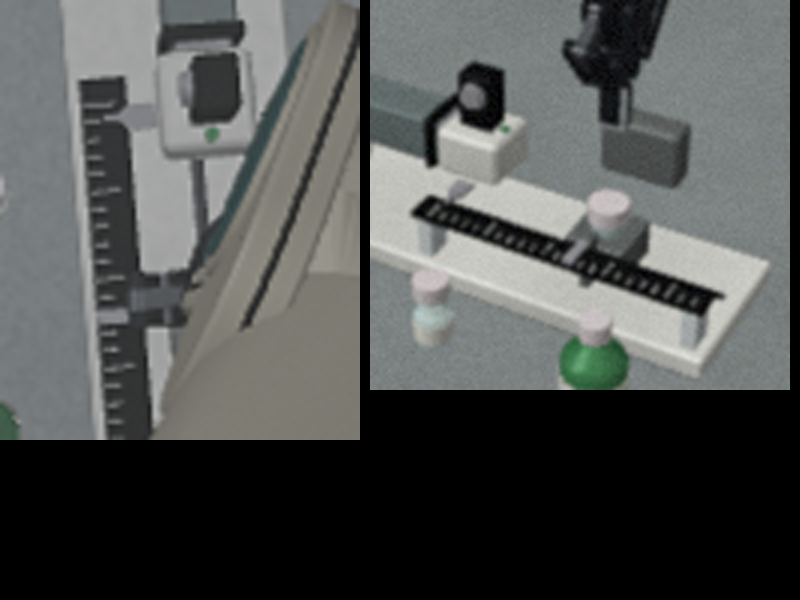

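The fingers are above the cap, with their tips at about (615,124) in the crop, which is (361.7,171.3) in the side image. I'll check that against where the TCP should project.

Run:
```python
from h import *
s=load("side2.pkl");v=np.load("v.npy")
print(proj(s,[(.4761,-.1261,.143)]),proj(s,[(.4743,-.1208,.0748),(.4761,-.1261,.0748),(.4743,-.123,.0748)]))
```

```text
[[360.99816058 170.82552595]] [[359.43886906 197.54614043]
 [360.0225823  196.17608816]
 [359.95970353 197.08518145]]
```

```bash
python3 -m inch '[{"ax":0,"ay":0,"az":0,"x":-0.001,"y":-0.004,"z":0.02,"hand":-1},{"ax":0,"ay":0,"az":0,"x":0,"y":0,"z":0.03,"hand":-1},{"ax":0,"ay":0,"az":0,"x":0,"y":0,"z":0.005,"hand":-1},{"ax":0,"ay":0,"az":0,"x":0,"y":0,"z":0,"hand":-1},{"ax":0,"ay":0,"az":0,"x":0,"y":0,"z":0,"hand":-1}]'
python3 -m inch '[{"ax":0,"ay":0,"az":0,"x":0,"y":0,"z":0.004,"hand":-1},{"ax":0,"ay":0,"az":0,"x":0,"y":0,"z":0.003,"hand":-1},{"ax":0,"ay":0,"az":0,"x":0,"y":0,"z":0.003,"hand":-1},{"ax":0,"ay":0,"az":0,"x":0,"y":0,"z":0.003,"hand":-1},{"ax":0,"ay":0,"az":0,"x":0,"y":0,"z":0,"hand":-1},{"ax":0,"ay":0,"az":0,"x":0,"y":0,"z":0,"hand":-1}]'
```

```text
time_s: 2.5
tool_pos: [0.4749, -0.1222, 0.088]
eef_rot: [3.137, 0.142, 0.004]
ft_force: [0.9, 0.8, 0.7]
width: -0.003
grasp_force: 0.0
time_s: 3.1
tool_pos: [0.4734, -0.1215, 0.0732]
eef_rot: [-3.138, -0.142, 0.0]
ft_force: [-0.3, 0.0, 1.0]
width: 0.004
grasp_force: 0.1
```

```bash
for i in 1; do python3 -m inch '[{"ax":0,"ay":0,"az":0,"x":0,"y":0,"z":0.002,"hand":-1},{"ax":0,"ay":0,"az":0,"x":0,"y":0,"z":0.002,"hand":-1},{"ax":0,"ay":0,"az":0,"x":0,"y":0,"z":0,"hand":-1}]'; done
python3 -m inch '[{"ax":0,"ay":0,"az":0,"x":0,"y":0,"z":0.002,"hand":-1},{"ax":0,"ay":0,"az":0,"x":0,"y":0,"z":0,"hand":-1}]'
python3 -m inch '[{"ax":0,"ay":0,"az":0,"x":0,"y":0,"z":0.002,"hand":-1},{"ax":0,"ay":0,"az":0,"x":0,"y":0,"z":0,"hand":-1}]'
```

```text
time_s: 3.4
tool_pos: [0.4734, -0.1215, 0.0692]
eef_rot: [-3.138, -0.142, 0.0]
ft_force: [-0.4, 0.2, 1.8]
width: -0.001
grasp_force: 0.9
time_s: 3.6
tool_pos: [0.4734, -0.1215, 0.0671]
eef_rot: [-3.138, -0.142, 0.0]
ft_force: [-0.0, 0.1, 2.0]
width: 0.005
grasp_force: 0.9
time_s: 3.8
tool_pos: [0.4735, -0.1215, 0.0659]
eef_rot: [-3.138, -0.142, 0.0]
ft_force: [-3.8, 0.6, 8.3]
width: 0.003
grasp_force: 4.4
```

```bash
python3 -m inch '[{"ax":0,"ay":0,"az":0,"x":0,"y":0,"z":0.0015,"hand":-1},{"ax":0,"ay":0,"az":0,"x":0,"y":0,"z":0,"hand":-1},{"ax":0,"ay":0,"az":0,"x":0,"y":0,"z":0,"hand":-1}]'
python3 look.py 3
```

```text
time_s: 4.1
tool_pos: [0.4735, -0.1216, 0.0658]
eef_rot: [3.138, 0.142, -0.0]
ft_force: [-5.5, 1.8, 18.4]
width: -0.004
grasp_force: 9.4
4.2 [ 0.47354468 -0.12157303  0.06584304] [[0.9959, 0.0906, 0.0], [0.0906, -0.9959, -0.0002], [0.0, 0.0002, -1.0]] 0.002785648378186779 [-5.86881683  2.45970883 18.95987951]
```

View pics/look3.png

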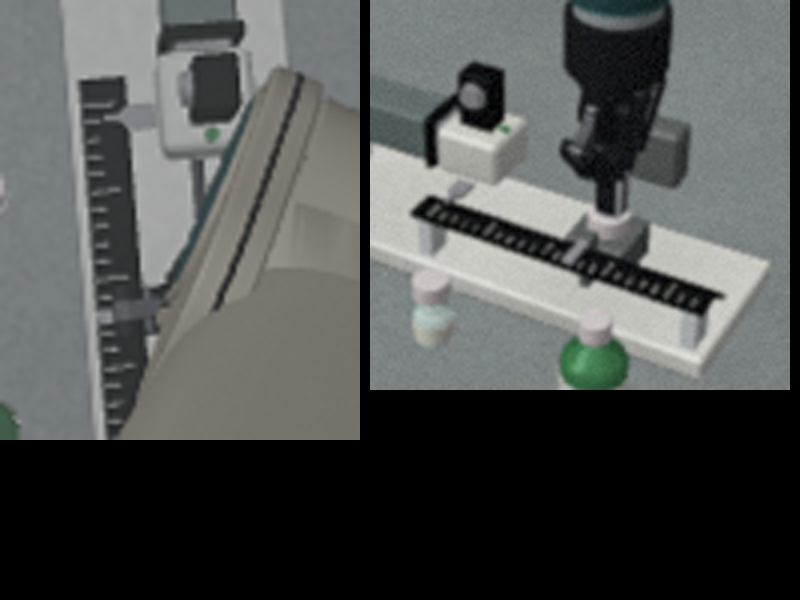

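The vial is home: TCP z is 0.0658 with 19 N on the hard stop, and the mark strip has not moved. Next I'll lift, open, and go over the grip.

```bash
python3 -m inch '[{"ax":0,"ay":0,"az":0,"x":0,"y":0,"z":-0.02,"hand":-1},{"ax":0,"ay":0,"az":0,"x":0,"y":0,"z":-0.04,"hand":-1},{"ax":0,"ay":0,"az":0,"x":0,"y":0,"z":-0.04,"hand":-1},{"ax":0,"ay":0,"az":0,"x":0,"y":0,"z":-0.04,"hand":1},{"ax":0,"ay":0,"az":0,"x":0.038,"y":0,"z":0,"hand":1},{"ax":0,"ay":0,"az":0,"x":0.037,"y":0,"z":0,"hand":1},{"ax":0,"ay":0,"az":0,"x":0.037,"y":0,"z":0,"hand":1},{"ax":0,"ay":0,"az":0,"x":0,"y":0,"z":0,"hand":1}]'
python3 -m inch '[{"ax":0,"ay":0,"az":0,"x":0,"y":0,"z":0,"hand":1},{"ax":0,"ay":0,"az":0,"x":0,"y":0,"z":0,"hand":1},{"ax":0,"ay":0,"az":0,"x":0,"y":0,"z":0,"hand":1}]'
python3 look.py 4
```

```text
time_s: 5.0
tool_pos: [0.5893, -0.1115, 0.203]
eef_rot: [3.138, 0.145, 0.005]
ft_force: [-0.6, 0.5, -0.1]
width: 0.843
grasp_force: 0.0
time_s: 5.3
tool_pos: [0.5837, -0.1114, 0.2036]
eef_rot: [-3.138, -0.142, 0.002]
ft_force: [1.0, 0.2, -0.8]
width: 0.995
grasp_force: 0.0
5.4 [ 0.58409455 -0.11148744  0.20389625] [[0.9959, 0.09, -0.0002], [0.09, -0.9959, 0.0], [-0.0002, -0.0001, -1.0]] 0.9971665628051136 [-0.34206091  0.63174702  0.36013238]
```

View pics/look4.png

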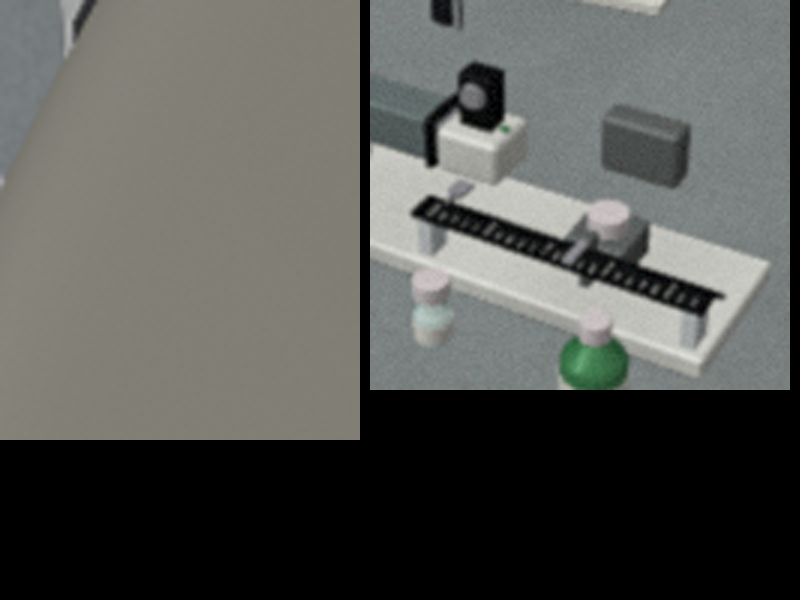

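```bash
python3 -m inch '[{"ax":0,"ay":0,"az":0,"x":0.0015,"y":0,"z":0.03,"hand":1},{"ax":0,"ay":0,"az":0,"x":0,"y":0,"z":0.03,"hand":1},{"ax":0,"ay":0,"az":0,"x":0,"y":0,"z":0.015,"hand":1},{"ax":0,"ay":0,"az":0,"x":0,"y":0,"z":0.008,"hand":1},{"ax":0,"ay":0,"az":0,"x":0,"y":0,"z":0,"hand":1}]' 30
python3 -m inch '[{"ax":0,"ay":0,"az":0,"x":0,"y":0,"z":0,"hand":-0.1},{"ax":0,"ay":0,"az":0,"x":0,"y":0,"z":0,"hand":-0.1},{"ax":0,"ay":0,"az":0,"x":0,"y":0,"z":0,"hand":-0.1},{"ax":0,"ay":0,"az":0,"x":0,"y":0,"z":0,"hand":-0.1}]'
python3 look.py 5
```

```text
time_s: 5.9
tool_pos: [0.5857, -0.1111, 0.1201]
eef_rot: [-3.138, -0.142, 0.003]
ft_force: [-0.8, 0.6, 0.1]
width: 1.0
grasp_force: 0.0
time_s: 6.3
tool_pos: [0.5871, -0.1115, 0.1217]
eef_rot: [3.138, 0.142, 0.002]
ft_force: [0.5, -0.1, 1.1]
width: 0.452
grasp_force: 0.0
6.4 [ 0.58681806 -0.1113593   0.12126489] [[0.9959, 0.0905, 0.0008], [0.0905, -0.9959, -0.0002], [0.0007, 0.0003, -1.0]] 0.4467876759775867 [ 0.11896052  0.29628501 -0.33974361]
```

View pics/look5.png

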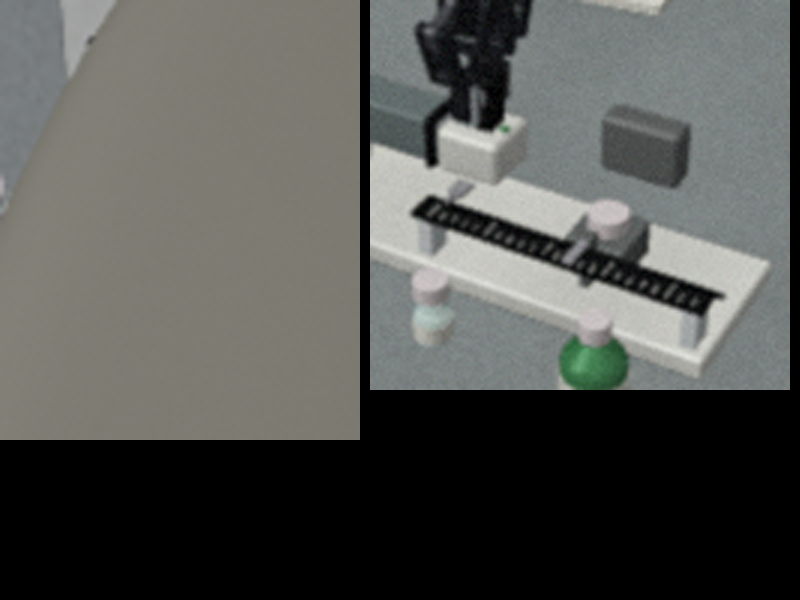

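The fingers straddle the grip, with the near finger in front of the button at about (475,105) in the crop. Closing now.

```bash
python3 -m inch '[{"ax":0,"ay":0,"az":0,"x":0,"y":0,"z":0,"hand":-1},{"ax":0,"ay":0,"az":0,"x":0,"y":0,"z":0,"hand":-1},{"ax":0,"ay":0,"az":0,"x":0,"y":0,"z":0,"hand":-1},{"ax":0,"ay":0,"az":0,"x":0,"y":0,"z":0,"hand":-1},{"ax":0,"ay":0,"az":0,"x":0,"y":0,"z":0,"hand":-1},{"ax":0,"ay":0,"az":0,"x":0,"y":0,"z":0,"hand":-1}]' 40
python3 -c "
from rig import observe
o=observe();print(o)"
```

```text
time_s: 7.0
tool_pos: [0.5868, -0.1116, 0.1214]
eef_rot: [3.138, 0.142, 0.001]
ft_force: [-1.0, -1.8, 5.9]
width: 0.282
grasp_force: 42.9
{'time_s': 7.0, 'qpos': array([-2.95941304e-01,  3.05187510e-01, -2.30568577e-01,  1.03428112e+00,
       -3.14163151e-04,  2.75508631e+00]), 'qvel': array([ 0.00053923,  0.00054491,  0.00100845,  0.00185061, -0.00143379,
        0.00026793]), 'effort': array([  0.95563263, -40.40017605,  25.28359473,  -0.50594246,
         0.14765932,   0.15373203]), 'tool_pos': array([ 0.5867831 , -0.11157134,  0.12138169]), 'eef_rot': array([3.13782262e+00, 1.42185529e-01, 9.58366348e-04]), 'ft_force': array([-1.01682734, -1.82209949,  5.86003862]), 'wrist_torque': array([0.14875884, 0.32083115, 0.16481582]), 'grasp_force': 42.94604301452637, 'width': 0.2816610691424867}
```

Width is 0.28, about 24–25 mm, so the button is in. Drawing out about 100 mm first.

```bash
python3 -m inch '[{"ax":0,"ay":0,"az":0,"x":-0.005,"y":0,"z":0,"hand":-1},{"ax":0,"ay":0,"az":0,"x":-0.01,"y":0,"z":0,"hand":-1},{"ax":0,"ay":0,"az":0,"x":-0.015,"y":0,"z":0,"hand":-1},{"ax":0,"ay":0,"az":0,"x":0,"y":0,"z":0,"hand":-1}]'
python3 -m inch '[{"ax":0,"ay":0,"az":0,"x":-0.015,"y":0,"z":0,"hand":-1},{"ax":0,"ay":0,"az":0,"x":-0.015,"y":0,"z":0,"hand":-1},{"ax":0,"ay":0,"az":0,"x":-0.015,"y":0,"z":0,"hand":-1},{"ax":0,"ay":0,"az":0,"x":-0.015,"y":0,"z":0,"hand":-1},{"ax":0,"ay":0,"az":0,"x":-0.01,"y":0,"z":0,"hand":-1},{"ax":0,"ay":0,"az":0,"x":0,"y":0,"z":0,"hand":-1},{"ax":0,"ay":0,"az":0,"x":0,"y":0,"z":0,"hand":-1}]'
sed -i 's/B=cv2.resize(b,None,fx=3,fy=3,interpolation=2)/B=cv2.resize(b,None,fx=3,fy=3,interpolation=2);D=cv2.resize(b[60:105,40:125],None,fx=5,fy=5,interpolation=2)/;s/^cv2.imwrite/C[375:600,370:795]=D\ncv2.imwrite/' look.py
python3 look.py 6
```

```text
time_s: 7.4
tool_pos: [0.5561, -0.1145, 0.1214]
eef_rot: [3.137, 0.142, 0.002]
ft_force: [2.6, -3.2, 2.8]
width: 0.279
grasp_force: 43.0
time_s: 8.1
tool_pos: [0.4881, -0.1211, 0.1214]
eef_rot: [3.137, 0.142, 0.004]
ft_force: [3.7, -3.6, 3.5]
width: 0.282
grasp_force: 43.7
8.2 [ 0.48839881 -0.12101857  0.12133022] [[0.9959, 0.0903, 0.0023], [0.0903, -0.9959, -0.0013], [0.0022, 0.0015, -1.0]] 0.28146434969237305 [ 3.45247968 -4.08388015  3.36771483]
```

View pics/look6.png

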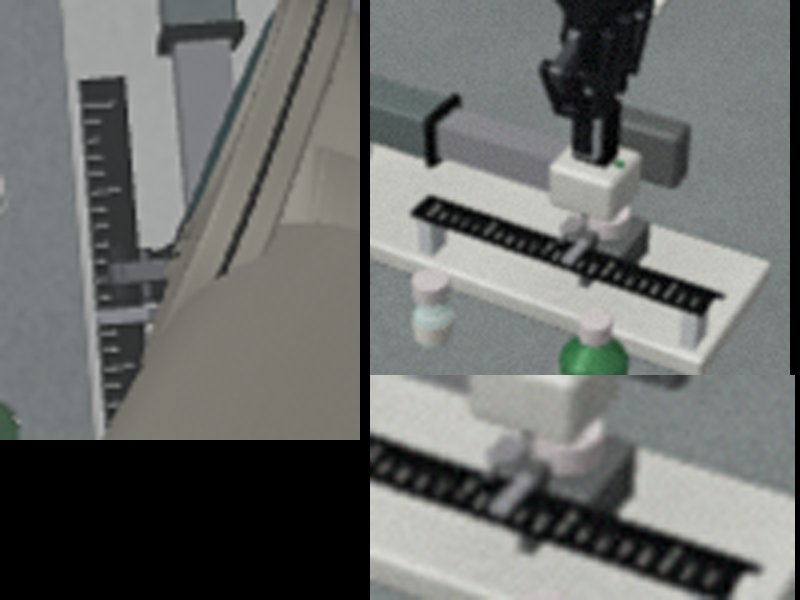

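Run:
```python
from h import *
v=np.load("v.npy");t=load("top6.pkl");s=load("side6.pkl")
d=.0989
P=rdr(v,v[2],[(0,-.048,.07),(d,-.048,.07),(d,-.03,.07),(v[3],-.048,.064),(v[3],-.0675,.064),(v[3],-.041,.064)])
print(((proj(t,P)-[295,150])*4).round(0).tolist())
q=proj(s,P);print(np.c_[(q[:,0]-280)*3+370,(q[:,1]-130)*3].round(0).tolist());print(np.c_[(q[:,0]-320)*5+370,(q[:,1]-190)*5+375].round(0).tolist(),v)
```

```text
[[112.0, 117.0], [125.0, 292.0], [157.0, 289.0], [126.0, 315.0], [92.0, 318.0], [139.0, 314.0]]
[[450.0, 197.0], [563.0, 236.0], [574.0, 223.0], [578.0, 247.0], [565.0, 262.0], [582.0, 242.0]]
[[303.0, 404.0], [491.0, 468.0], [511.0, 447.0], [517.0, 487.0], [495.0, 511.0], [524.0, 479.0]] [ 0.58564759 -0.11059698  3.23302783  0.11179199  0.07482726 -0.04796313
 -0.04864112]
```

Run:
```python
from h import *
v=np.load("v.npy")
ims=[load(f"{n}.pkl")for n in("top0","top1")];t=ims[0];im=np.mean([cv2.cvtColor(i["image"],cv2.COLOR_RGB2GRAY).astype(float)for i in ims],0).astype(np.float32)
def prof(x,ys,z):
    o=[]
    for y in ys:
        q=proj(t,rdr(v,v[2],np.c_[x,0*x+y,0*x+z])).astype(np.float32)
        o.append(cv2.remap(im,q[:,:1],q[:,1:],cv2.INTER_CUBIC).ravel())
    return np.array(o)
def cen(x,p):
    w=np.clip(p-(p.min()+p.max())/2,0,None);return (w*x).sum()/w.sum()
x=np.arange(-.02,.02,.0005)
xm=x+.112
for y in np.arange(-.064,-.03,.003):
    p=prof(x,[y],.07)[0];m=prof(xm,[y],.064)[0]
    print(round(y,3),"ptr",round(cen(x,p)*1e3,2),int(p.max()),"mark",round(cen(xm,m)*1e3,2),int(m.max()))
# side view, current pointer & mark
s=load("side6.pkl");im=cv2.cvtColor(s["image"],cv2.COLOR_RGB2GRAY)[190:235,320:390]
cv2.imwrite("pics/side6z.png",cv2.resize(im,None,fx=11,fy=11,interpolation=2))
```

```text
-0.064 ptr -2.07 100 mark 110.34 136
-0.061 ptr 0.65 108 mark 111.45 138
-0.058 ptr -1.86 111 mark 113.77 138
-0.055 ptr -8.28 107 mark 111.1 140
-0.052 ptr -2.56 131 mark 110.73 136
-0.049 ptr -2.07 130 mark 110.7 136
-0.046 ptr -0.79 129 mark 110.3 143
-0.043 ptr -1.08 136 mark 110.26 142
-0.04 ptr -0.42 135 mark 110.41 140
-0.037 ptr 1.04 173 mark 111.64 166
-0.034 ptr 0.36 171 mark 111.58 173
-0.031 ptr 0.22 168 mark 111.54 173
```

```bash
python3 -m inch '[{"ax":0,"ay":0,"az":0,"x":-0.006,"y":0,"z":0,"hand":-1},{"ax":0,"ay":0,"az":0,"x":-0.006,"y":0,"z":0,"hand":-1},{"ax":0,"ay":0,"az":0,"x":0,"y":0,"z":0,"hand":-1},{"ax":0,"ay":0,"az":0,"x":0,"y":0,"z":0,"hand":-1},{"ax":0,"ay":0,"az":0,"x":0,"y":0,"z":0,"hand":-1}]'
python3 - <<'E'
from h import *
from rig import observe,snapshot
C=np.zeros((600,800,3),np.uint8)
s=snapshot("side");t=snapshot("top");pickle.dump(s,open("side7.pkl","wb"));pickle.dump(t,open("top7.pkl","wb"))
C[:450,:400]=cv2.resize(s["image"][180:225,330:370],None,fx=10,fy=10,interpolation=2)
C[:450,400:]=cv2.resize(t["image"][205:250,310:350],None,fx=10,fy=10,interpolation=2)
cv2.imwrite("pics/z7.png",C[:,:,::-1]);print(observe()["tool_pos"])
E
```

```text
time_s: 8.7
tool_pos: [0.4767, -0.1221, 0.1213]
eef_rot: [3.137, 0.142, 0.004]
ft_force: [3.9, -4.4, 3.2]
width: 0.284
grasp_force: 43.7
[ 0.47677392 -0.12214262  0.12135763]
```

View pics/z7.png

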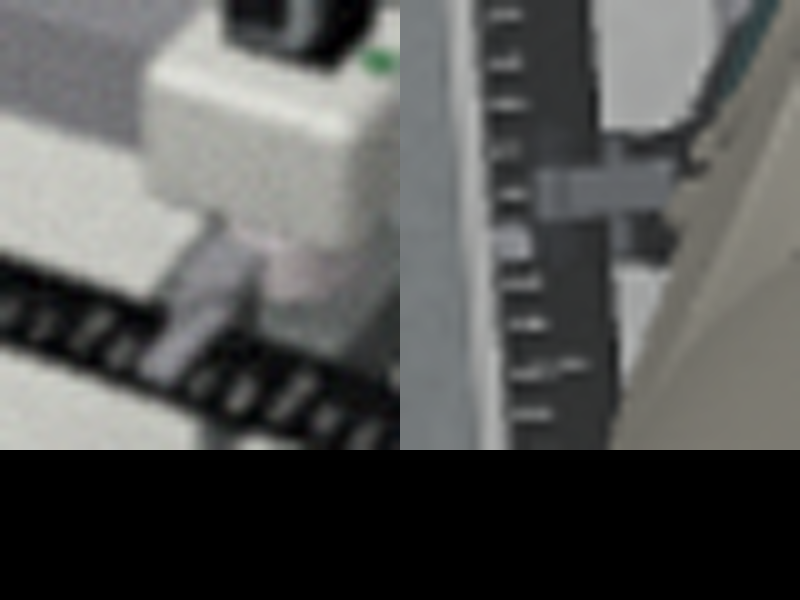

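The side view shows the pointer lying in line over the mark strip at about (185,320) in the crop, with the cap under the head. Travel is 110.6 mm, against 110–112 mm measured between the pointer's start and the mark. The grip is steady at 43.7 N with the button in, so I'm handing in.

```bash
python3 -c "
from rig import sign_off
print(sign_off())"
```

```text
the job is handed in; nothing more can be done
None
```

The job is handed in: the vial is pressed fully home, and the head is held on the mark with the button pinched in, drawn out 110.6 mm against a measured mark distance of 110–112 mm.

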